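# Size a joint cast with the radius gauge

## Robot

A 6-joint arm with a two-finger parallel gripper is mounted at the origin on the work surface. World frame = base frame: x ahead of the robot, y to its left, z up, the work surface at z = 0. Lengths are in m, angles in rad, forces in N, time in s.
With the tool pointing down it reaches from about 0.3 to 0.875 m from the base axis. Payload 6.4 kg.
Tool frame: the origin (TCP) lies on the centre line of the jaws, within the pads' length; the fingertips stand 25 mm ahead of it and the grasp point (between the pads) lies 6 mm ahead of it (ctrl.tips_ahead is the z of the fingertips in the tool frame, in m); z points along the fingers, x is the direction in which the jaws open and shut, and the axes are right-handed (so a half turn about z gives the same grasp; the last joint's range is limited). The gripper opens to 85 mm and grips with 20 to 120 N. Pads are 22 mm wide; open, the fingers measure 114 mm over their backs; the gripper's body (76 mm by 85 mm) begins 54 mm behind the grasp point. The pads swing forward as they close: fully open they stand 13 mm farther back than shut.
Start: joints at [1.077, 0.181, 1.607, -0, 1.354, -0.206], TCP at [0.163, 0.551, 0.256] pointing down, gripper open.
Joint ranges: [-2.99, 2.99], [-0.89, 2.07], [0.3, 2.58], [-1.14, 4.28], [0, 2.63], [-3.12, 3.12]. Speed limits (rad/s): [2.57, 2.57, 3.01, 3.14, 3.14, 3.14].

## Interface

Orientations are given as a unit quaternion [w, x, y, z].
In Python, from bench import ctrl gives the robot as it stands.
- The arm moves only by the shell command python3 -m pendant 'ROWS'. ROWS is JSON, a list that holds one entry, the list of rows, each a list of 7 numbers: the shift along the tool's x, y, z in m, then the turn, a rotation vector about the tool's x, y, z in rad, then the closure, from -1 (fully open) to 1 (shut). A call has 1 to 10 rows; each row shifts and turns the commanded pose from where the row before left it, along the tool's axes as they then stand; what a row does not reach is not made up. A row lasts 1/10 s, in which the tool goes at most 50 mm and 8.59 degrees, less where a joint would pass 70% of its speed; a pose out of reach is approached as far as the arm can. A call with a gripper value outside its range is refused whole. The fingers move at their own pace and stop on an object; the grip force is fixed at half the most. Time passes only in rows, so rows that do not move let the fingers close. It gives the time, the measured TCP pose, the force and the opening at its end, in the units of the state.
- ctrl.get_obs(): the state, without advancing time (a new reading comes with each control period).
- ctrl.camera(name): name is "side" or "top"; returns (picture, depth): 480x640x3 uint8, red, green, blue; 480x640 float32, m along the optical axis (not along the pixel's ray), 0 where there is no reading.
- ctrl.calibration(name): a dict with "fov_y" (degrees; the focal length in pixels is half the picture's height over the tangent of half this angle, whatever the lens; pixels are square), "cx", "cy" (the principal point, pixels), "camera_from_world" (4x4, takes a point from world to camera coordinates). Camera axes: x right, y down, z forward; pixel columns grow to the right and rows downward; lengths in m; the calibration is good to about 2 mm. A picture is of the moment at which its call begins. calibration takes no time and is no camera call.
- ctrl.hand_in(): hands the job in, once; it reports no verdict.
The state is a dict: "time_s": time; "q": joint angles; "dq": joint speeds; "joint_efforts": joint torques, N m; "eef_pos": TCP position; "eef_rot": TCP orientation; "wrist_force": force on the tool from outside, world axes, zero at the start; "torque": the same for the moment, N m; "opening": opening from 0.0 (shut) to 1.0 (fully open).
Only numpy, scipy, OpenCV 4.12 (cv2) and the standard library are available. Lean on these libraries where they do the work, as an engineer would, in place of code of your own. Each camera call takes 0.05 s, during which the arm holds its last target.

## Task

Pick up the radius gauge by its orange knob and touch its leaves to the curved face of the ivory cast standing on the blue mat, feeling gently which leaf beds all along the curve without rocking or standing off. Press that leaf squarely home for a moment, then let go and leave the gauge standing on the table with the fitting leaf still bedded against the cast. Never press hard enough to mark the plaster, and do not disturb anything else.

Things in the scene. Friction and masses are not known exactly. Their poses are not given: they have to be found in the camera images.
- gauge: loose rigid radius gauge, 0.22 kg: 4 level steel leaves (24 to 36 mm above its underside) at +90, +30, -30, -90 deg from its x, round a hub on a black foot (32 mm across). Upright orange square knob 24 x 24 mm on top, sides along x and y, 36 to 76 mm above the underside. Origin: centre of the underside; z up. Starts on a 6 mm high, 100 mm square cork pad
- leaf_1 (a point): the axis of one leaf's curved end: hollowed (concave), radius 20 mm, 120 deg of arc, so its two horns stand 10 mm ahead of the middle of the curve, 35 mm apart inside. This point lies 82 mm from the gauge's axis in the direction 30 deg from the gauge's x (seen from above, anticlockwise positive), 30 mm above its underside; the middle of the curved end itself lies 62 mm out
- leaf_2 (a point): the axis of one leaf's curved end: rounded (convex), radius 12 mm, a round lobe. This point lies 50 mm from the gauge's axis in the direction 90 deg from the gauge's x (seen from above, anticlockwise positive), 30 mm above its underside; the middle of the curved end itself lies 62 mm out
- leaf_3 (a point): the axis of one leaf's curved end: hollowed (concave), radius 12 mm, 120 deg of arc, so its two horns stand 6 mm ahead of the middle of the curve, 21 mm apart inside. This point lies 74 mm from the gauge's axis in the direction -90 deg from the gauge's x (seen from above, anticlockwise positive), 30 mm above its underside; the middle of the curved end itself lies 62 mm out
- leaf_4 (a point): the axis of one leaf's curved end: rounded (convex), radius 20 mm, a round lobe. This point lies 42 mm from the gauge's axis in the direction -30 deg from the gauge's x (seen from above, anticlockwise positive), 30 mm above its underside; the middle of the curved end itself lies 62 mm out
- mat: thin blue measuring mat, 130 mm square, 1 mm thick, under the cast that is to be measured. Origin: at table height, just below that cast's own origin (50 mm from the mat's near edge)
- cast_a: ivory plaster joint-end cast, fixed, rigid, 55 mm tall; its curved face is upright (same profile from 10 to 55 mm height) and looks to -x, roughly to the robot. Origin: at table height on the axis of that curve; +x level into the cast, square to the face; z up. A bulge therefore has its crest at x = -radius, a hollow its deepest line at x = +radius
- cast_b: another cast, frame as cast_a. The casts a to d are: a bulge of radius 12 mm, a bulge of 20 mm, a hollow of 12 mm and a hollow of 20 mm; which is which is not told. One stands on the mat, the others elsewhere
- cast_c: another cast, frame as cast_a. The curve of a bulge or a hollow reaches at least 60 deg either side of its middle line; a hollow's lips stand at x = +half its radius
- cast_d: another cast, frame as cast_a. Every cast has a black foot 60 mm wide, 10 mm high, from x -20 to +54 mm, and a block 52 mm wide, 55 mm tall, from x 24 to 54 mm
- dropper_0: white dropper bottle, 28 mm across, 78 mm tall, bystander; origin at the centre of its underside
- dropper_1: white dropper bottle, 28 mm across, 78 mm tall, bystander; origin at the centre of its underside
- dropper_2: white dropper bottle, 28 mm across, 78 mm tall, bystander; origin at the centre of its underside
- dropper_3: white dropper bottle, 28 mm across, 78 mm tall, bystander; origin at the centre of its underside
- amber_jar: amber jar with black lid, 52 mm across, 60 mm tall, bystander; origin at the centre of its underside
- tuning_fork: aluminium tuning fork lying flat, 170 mm long, 11 mm high, bystander; origin where the prongs meet, at table height
- card_case: flat white card case, 70 x 100 x 14 mm, bystander; origin at the centre of its underside
Not all that is in view belongs to the job. Several things have the shape of the gauge; the one meant has the colours described above.

How it is judged:
On the way:
1. the leaf that fits is pressed home on the cast on the blue mat: its axis within 2 mm of the cast's, over 1.5 N for 0.3 s, the hub within 12 mm of the line square to the face (((horizontal distance between cast_a and mat below 0.02 m and horizontal distance between any of leaf_1, leaf_2, leaf_3, leaf_4 and cast_a below 0.002 m and x of gauge in the frame of cast_a below -0.03 m and y of gauge in the frame of cast_a between -0.012 and 0.012 m and contact force between gauge and cast_a above 1.5 N) or (horizontal distance between cast_b and mat below 0.02 m and horizontal distance between any of leaf_1, leaf_2, leaf_3, leaf_4 and cast_b below 0.002 m and x of gauge in the frame of cast_b below -0.03 m and y of gauge in the frame of cast_b between -0.012 and 0.012 m and contact force between gauge and cast_b above 1.5 N) or (horizontal distance between cast_c and mat below 0.02 m and horizontal distance between any of leaf_1, leaf_2, leaf_3, leaf_4 and cast_c below 0.002 m and x of gauge in the frame of cast_c below -0.03 m and y of gauge in the frame of cast_c between -0.012 and 0.012 m and contact force between gauge and cast_c above 1.5 N) or (horizontal distance between cast_d and mat below 0.02 m and horizontal distance between any of leaf_1, leaf_2, leaf_3, leaf_4 and cast_d below 0.002 m and x of gauge in the frame of cast_d below -0.03 m and y of gauge in the frame of cast_d between -0.012 and 0.012 m and contact force between gauge and cast_d above 1.5 N))), for 0.3 s.
At the end, for the whole second after the job is handed in: the gauge is released and stands upright and still on the table, the fitting leaf bedded on the cast on the blue mat: the axis of the leaf's curve within 2 mm of the axis of the cast's curve, the hub within 12 mm of the line square to the face; nothing else disturbed (((horizontal distance between cast_a and mat below 0.02 m and horizontal distance between any of leaf_1, leaf_2, leaf_3, leaf_4 and cast_a below 0.002 m and x of gauge in the frame of cast_a below -0.03 m and y of gauge in the frame of cast_a between -0.012 and 0.012 m) or (horizontal distance between cast_b and mat below 0.02 m and horizontal distance between any of leaf_1, leaf_2, leaf_3, leaf_4 and cast_b below 0.002 m and x of gauge in the frame of cast_b below -0.03 m and y of gauge in the frame of cast_b between -0.012 and 0.012 m) or (horizontal distance between cast_c and mat below 0.02 m and horizontal distance between any of leaf_1, leaf_2, leaf_3, leaf_4 and cast_c below 0.002 m and x of gauge in the frame of cast_c below -0.03 m and y of gauge in the frame of cast_c between -0.012 and 0.012 m) or (horizontal distance between cast_d and mat below 0.02 m and horizontal distance between any of leaf_1, leaf_2, leaf_3, leaf_4 and cast_d below 0.002 m and x of gauge in the frame of cast_d below -0.03 m and y of gauge in the frame of cast_d between -0.012 and 0.012 m)) and height (world z) of gauge below 0.003 m and angle between gauge's own z axis and vertical below 0.05 rad and linear speed of gauge below 0.01 m/s and angular speed of gauge below 0.05 rad/s and contact force between the fingers and gauge below 0.05 N); the robot touches nothing.
It fails at once if a cast is pressed with more than 20 N (contact force between any of gauge, the arm, the fingers and cast_a above 20 N or contact force between any of gauge, the arm, the fingers and cast_b above 20 N or contact force between any of gauge, the arm, the fingers and cast_c above 20 N or contact force between any of gauge, the arm, the fingers and cast_d above 20 N).
It fails at once if the gauge is tipped by more than 0.5 rad (angle between gauge's own z axis and vertical above 0.5 rad).
It fails at once if a bottle, the jar, the tuning fork or the card case is moved by more than 15 mm (distance of any of dropper_0, dropper_1, dropper_2, dropper_3, amber_jar, tuning_fork, card_case from where it was at the start of the episode above 0.015 m).
It also fails if it takes over 69 s, if anything falls off the work surface, if the arm or the gripper's body presses on something with over 40 N, if the wrist force passes 120 N, or if a joint passes its speed limit or range.

## Working session

There is one attempt and no reset: what is moved stays moved. The work goes in short steps, Python scripts to look and compute and a shell command to move; the robot and the scene stay as the last step left them, time stands still between calls to the robot, and variables do not carry over. Pictures are saved under pics/ and viewed, and the job is handed in when it is done.

```bash
ls; mkdir -p pics; python3 - <<'E'
from bench import ctrl
import cv2,numpy as np
o=ctrl.get_obs(); print(o)
print(ctrl.tips_ahead)
for n in("side","top"):
    p,d=ctrl.camera(n); cv2.imwrite(f"pics/{n}0.png",p[:,:,::-1]); np.savez(f"pics/{n}0.npz",p=p,d=d)
    print(n,ctrl.calibration(n), (d>0).mean())
E
```

```text
pics
{'time_s': 0.0, 'q': array([ 1.07670458e+00,  1.81569388e-01,  1.60804848e+00, -1.99923118e-05,
        1.35379836e+00, -2.06315865e-01]), 'dq': array([-0.00134756,  0.00089697, -0.00181558, -0.00080797, -0.00101817,
        0.00028085]), 'joint_efforts': array([-1.30090597e-03, -4.44874227e+01, -3.51334155e+01, -3.71258884e-04,
        9.10117262e-03, -1.70311279e-05]), 'eef_pos': array([0.16293682, 0.55087738, 0.25534862]), 'eef_rot': array([ 3.93248379e-04,  8.01191318e-01,  5.98407587e-01, -8.22685434e-04]), 'wrist_force': array([-0.02693245, -0.73833544, -0.23051563]), 'torque': array([-0.07937606, -0.01833995, -0.05828806]), 'opening': 0.9987267522186624}
0.025
side {'fov_y': 47.532105885013635, 'cx': 323.55086132681606, 'cy': 245.28768659761033, 'camera_from_world': array([[ 9.94373413e-01, -1.05931301e-01, -2.75494810e-04,
        -5.15031954e-01],
       [-5.53923385e-02, -5.17745629e-01, -8.53739511e-01,
         7.61744490e-02],
       [ 9.02951005e-02,  8.48951131e-01, -5.20700270e-01,
         1.28179143e+00],
       [ 0.00000000e+00,  0.00000000e+00,  0.00000000e+00,
         1.00000000e+00]])} 0.9960807291666667
top {'fov_y': 55.447565491561505, 'cx': 326.7305802139536, 'cy': 243.24452490254998, 'camera_from_world': array([[-1.93477359e-02, -9.99805209e-01, -3.89977210e-03,
        -9.10594807e-03],
       [-9.88786349e-01,  1.97119017e-02, -1.48030394e-01,
         5.12312794e-01],
       [ 1.48078431e-01,  9.91988441e-04, -9.88975123e-01,
         1.21539847e+00],
       [ 0.00000000e+00,  0.00000000e+00,  0.00000000e+00,
         1.00000000e+00]])} 0.9960481770833334
```

View pics/side0.png

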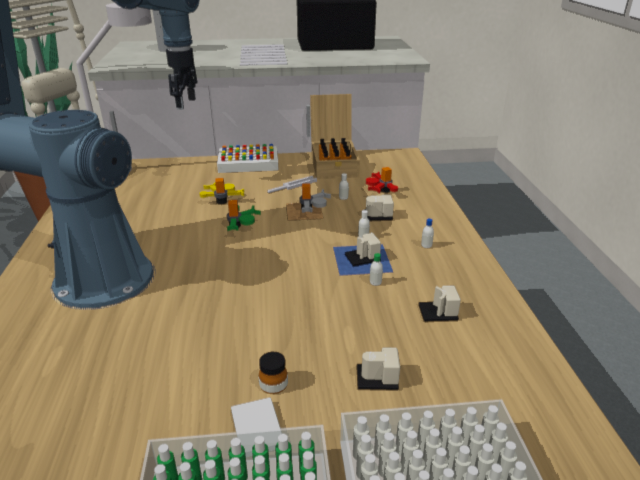

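View pics/top0.png

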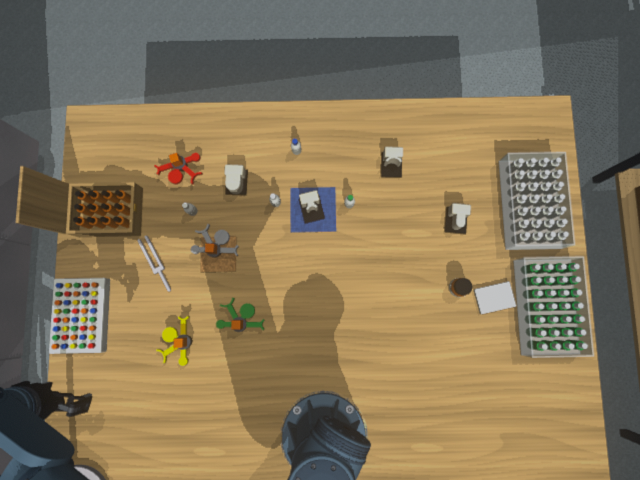

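The gauge-shaped things in the top view are red (180,165), steel on cork (215,243), green (240,318) and yellow (178,342). Only the one at (215,243) has steel leaves and stands on a cork pad. I'll enlarge it and the cast on the mat to confirm.

```bash
python3 - <<'E'
import cv2,numpy as np
t=cv2.imread("pics/top0.png"); s=cv2.imread("pics/side0.png")
R=lambda im,x,y,w,h,W,H:cv2.resize(im[y:y+h,x:x+w],(W,H),interpolation=cv2.INTER_CUBIC)
a=np.hstack([R(t,185,215,66,66,396,396),R(t,280,175,66,66,396,396)])
cv2.imwrite("pics/ctop.png",a)
a=np.hstack([R(s,260,160,80,80,400,400),R(s,325,205,80,80,400,400)])
cv2.imwrite("pics/cside.png",a)
E
```

```text
(no output)
```

View pics/ctop.png

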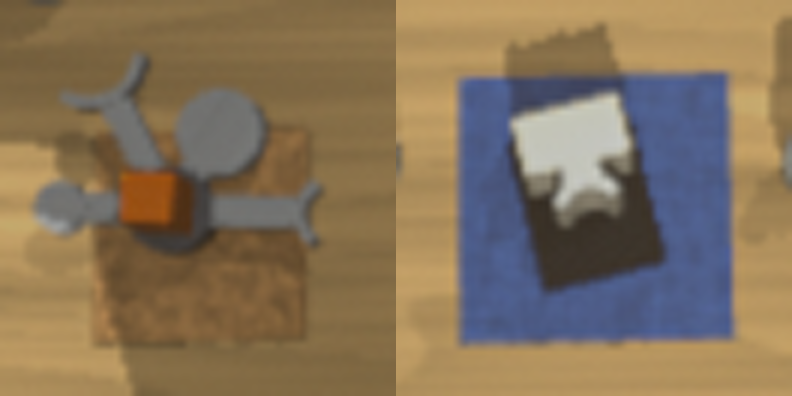

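View pics/cside.png

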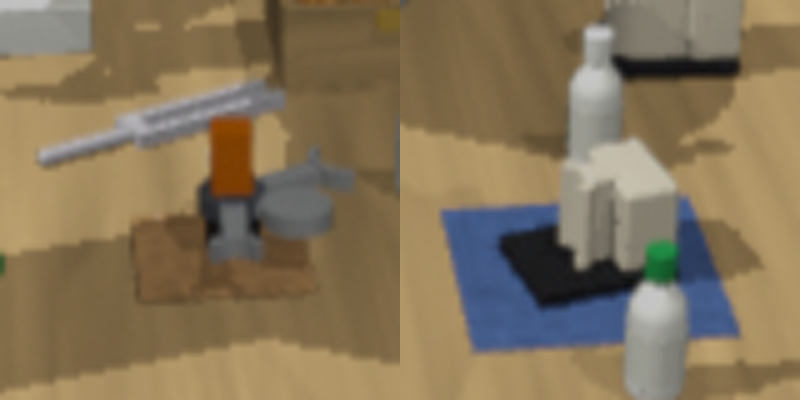

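The left crop shows the gauge: orange knob, steel leaves, black foot, on cork at about (215,243). Its x axis points about up the image. The cast on the mat at (312,207) looks like a hollow with a narrow cup. I'll measure both and compare all four casts.

```bash
cat > h.py <<'E'
import numpy as np,cv2
from bench import ctrl
def cal(n):
    c=ctrl.calibration(n); f=240/np.tan(np.radians(c["fov_y"]/2)); return f,c["cx"],c["cy"],np.array(c["camera_from_world"])
def ray(n,uv,z):
    f,cx,cy,T=cal(n); uv=np.atleast_2d(np.asarray(uv,float))
    d=np.c_[(uv[:,0]-cx)/f,(uv[:,1]-cy)/f,np.ones(len(uv))]@T[:3,:3]
    o=-T[:3,:3].T@T[:3,3]; s=(z-o[2])/d[:,2]; return (o+s[:,None]*d)
def proj(n,X):
    f,cx,cy,T=cal(n); X=np.atleast_2d(X)@T[:3,:3].T+T[:3,3]; return np.c_[f*X[:,0]/X[:,2]+cx,f*X[:,1]/X[:,2]+cy]
def cloud(n,d):
    f,cx,cy,T=cal(n); v,u=np.mgrid[:480,:640]; P=np.stack([(u-cx)/f*d,(v-cy)/f*d,d],-1)
    return (P-T[:3,3])@T[:3,:3]
E
python3 - <<'E'
from h import *
z=np.load("pics/top0.npz"); p,d=z["p"],z["d"]; P=cloud("top",d)
f,cx,cy,T=cal("top"); print("cam",-T[:3,:3].T@T[:3,3])
hsv=cv2.cvtColor(p,cv2.COLOR_RGB2HSV)
# local table z noise
print("table z",P[260:280,380:420,2].mean(),P[260:280,380:420,2].std())
# orange knob
m=((hsv[...,0]<14)&(hsv[...,1]>180)&(hsv[...,2]>100)); m[:, :190]=0;m[:,240:]=0;m[:220]=0;m[270:]=0
v,u=np.nonzero(m); print("knob px",u.mean(),v.mean(),m.sum()); 
top=m&(P[...,2]>.075); print("knob top",P[top].mean(0),P[top].min(0),P[top].max(0),top.sum())
# heights in gauge region
g=(P[...,2]>.034)&(P[...,2]<.05); g[:,:185]=0;g[:,251:]=0;g[:215]=0;g[:][281:]=0
print("leafpts",g.sum())
im=R=None
def up(x,y,w,h,k): return cv2.resize(p[y:y+h,x:x+w,::-1],None,fx=k,fy=k,interpolation=cv2.INTER_CUBIC)
a=np.hstack([up(292,185,40,40,10),up(372,140,40,40,10)]);cv2.imwrite("pics/casts1.png",a)
a=np.hstack([up(215,160,40,40,10),up(438,195,40,40,10)]);cv2.imwrite("pics/casts2.png",a)
E
```

```text
cam [ 0.32641742 -0.02040849  1.27780121]
table z 0.004609735962767243 0.07815753924426498
knob px 209.0625 247.5 32
knob top [0.50038959 0.29256633 0.0812901 ] [0.48855599 0.28202283 0.07650939] [0.50994495 0.30382809 0.0855811 ] 32
leafpts 552
```

View pics/casts1.png

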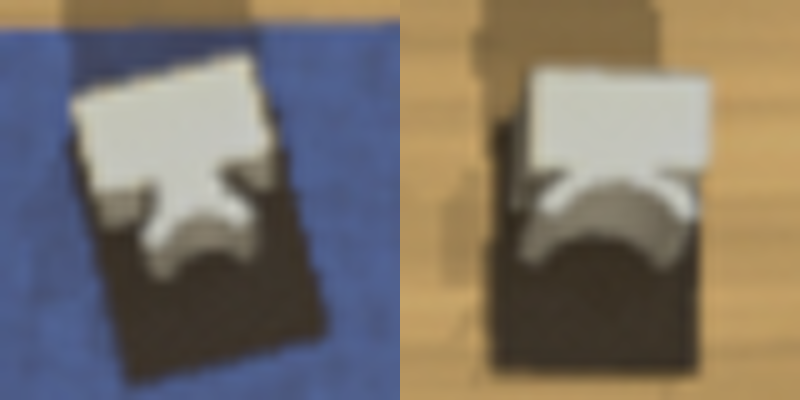

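View pics/casts2.png

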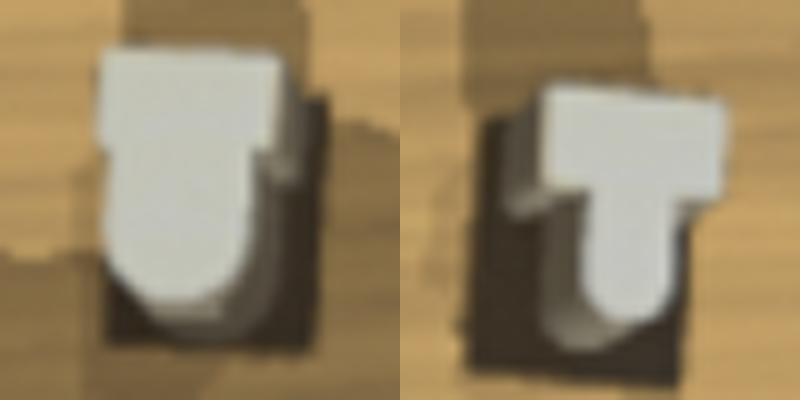

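The cast on the mat (left of the first picture) is the narrow hollow, about 21–25 mm across the lips. The wide hollow is the other one at top px (392,160), and the remaining two are bulges. So leaf_2, the convex 12 mm lobe, should fit. Next I'll fit poses from the corners and lobes.

```bash
python3 - <<'E'
from h import *
from scipy.optimize import least_squares
z=np.load("pics/top0.npz"); p,d=z["p"],z["d"]; P=cloud("top",d)
uv=np.array([(72,100),(248,55),(272,143),(97,188),(130,382),(328,335)],float)
px=(uv+.5)/10-.5+[292,185]
W=np.r_[ray("top",px[:4],.055),ray("top",px[4:],.010)][:,:2]
M=np.array([(54,26),(54,-26),(24,-26),(24,26),(-20,30),(-20,-30)])/1000.
def res(a): c,s=np.cos(a[2]),np.sin(a[2]); return (M@np.array([[c,s],[-s,c]])+a[:2]-W).ravel()
r=least_squares(res,[.6,0,.2]); print("cast x y yaw",r.x[:2],np.degrees(r.x[2]),"res mm",np.round(res(r.x)*1000,1))
hsv=cv2.cvtColor(p,cv2.COLOR_RGB2HSV).astype(int)
# mat
m=((hsv[...,0]>100)&(hsv[...,0]<130)&(hsv[...,1]>80)).astype(np.uint8); m[:180]=0;m[240:]=0;m[:,:285]=0;m[:,340:]=0
c=max(cv2.findContours(m,0,2)[0],key=cv2.contourArea); b=cv2.boxPoints(cv2.minAreaRect(c)); print("mat",np.round(ray("top",b,.001)[:,:2],4).tolist())
# gauge lobes
x0,y0,k=185,215,8
cr=cv2.resize(p[y0:y0+66,x0:x0+66],None,fx=k,fy=k,interpolation=cv2.INTER_CUBIC)
h=cv2.cvtColor(cr,cv2.COLOR_RGB2HSV).astype(int)
g=((h[...,1]<60)&(h[...,2]>75)).astype(np.uint8)
dt=cv2.distanceTransform(g,cv2.DIST_L2,5)
for name,(a,b_,c_,d_) in {"lobe4":(22,45,10,32),"lobe2":(5,16,27,40)}.items():
    s=np.zeros_like(dt); s[c_*k:d_*k,a*k:b_*k]=dt[c_*k:d_*k,a*k:b_*k]
    _,mx,_,(u,v)=cv2.minMaxLoc(s); q=((u+.5)/k-.5+x0,(v+.5)/k-.5+y0); print(name,q,mx/k, ray("top",[q],.042)[0][:2])
o=((h[...,0]<16)&(h[...,1]>150)&(h[...,2]>165)).astype(np.uint8)
c=max(cv2.findContours(o,0,2)[0],key=cv2.contourArea); rc=cv2.minAreaRect(c);print(rc)
b=(cv2.boxPoints(rc)+.5)/k-.5+[x0,y0]; w=ray("top",b,.082)[:,:2]; print("knob box",np.round(w,4).tolist(),w.mean(0))
cv2.imwrite("pics/mask.png",np.hstack([g*255,o*255])[:, :])
E
```

```text
cast x y yaw [0.60186983 0.01880186] 13.196886101978379 res mm [ 2.   1.3  2.1 -0.7 -2.1 -1.4 -2.3  1.  -0.5  1.   0.8 -1.2]
mat [[0.5548, 0.0816], [0.6805, 0.0806], [0.6779, -0.046], [0.5523, -0.0433]]
lobe4 (221.3125, 236.6875) 7.139923572540283 [0.53541382 0.26976127]
lobe2 (194.8125, 249.0625) 4.194574356079102 [0.50256046 0.34175992]Traceback (most recent call last):
  File "<stdin>", line 24, in <module>
ValueError: max() iterable argument is empty
```

```bash
python3 -c "
import cv2;a=cv2.imread('pics/mask.png');cv2.imwrite('pics/mask2.png',cv2.resize(a,(800,400)))"
```

```text
[ WARN:0@0.019] global loadsave.cpp:275 findDecoder imread_('pics/mask.png'): can't open/read file: check file path/integrity
Traceback (most recent call last):
cv2.error: OpenCV(4.12.0) /io/opencv/modules/imgproc/src/resize.cpp:4208: error: (-215:Assertion failed) !ssize.empty() in function 'resize'
```

Results:
- **Gauge:** at about (0.500, 0.292), yaw about -2.6°.
- **Cast:** axis at about (0.602, 0.019), yaw about 13.2°, and the mat agrees with this.

The plan is to grip with the jaws along gauge x and move above the gauge first.

```bash
python3 -m pendant '[[[-0.0153,0.0397,0,0,0,0,-1],[-0.0153,0.0397,0,0,0,0,-1],[-0.0153,0.0397,0,0,0,0,-1],[-0.0153,0.0397,0,0,0,0,-1],[-0.0153,0.0397,0,0,0,0,-1],[-0.0153,0.0397,0,0,0,0,-1],[-0.0153,0.0397,0,0,0,0,-1],[-0.0153,0.0397,0,0,0,0,-1],[-0.0153,0.0397,0,0,0,0,-1],[-0.0153,0.0397,0,0,0,0,-1]]]'
python3 -m pendant '[[[0,0,0,0,0,0.1328,-1],[0,0,0,0,0,0.1328,-1],[0,0,0,0,0,0.1328,-1],[0,0,0,0,0,0.1328,-1],[0,0,0,0,0,0.1328,-1],[0,0,0,0,0,0.1328,-1],[0,0,0,0,0,0.1328,-1],[0,0,0,0,0,0.1328,-1],[0,0,0,0,0,0.1328,-1],[0,0,0,0,0,0.1328,-1]]]'
python3 - <<'E'
from h import *
from scipy.spatial.transform import Rotation as R
o=ctrl.get_obs(); q=o["eef_rot"]; print(o["eef_pos"],np.round(R.from_quat(np.r_[q[1:],q[0]]).as_matrix(),4),o["q"],o["wrist_force"],o["torque"])
E
```

```text
time_s: 1.1
eef_pos: [0.5014, 0.2906, 0.2559]
eef_rot: [-0.0, 0.801, 0.598, -0.0]
wrist_force: [-0.0, 0.3, -0.2]
opening: 0.998
time_s: 2.1
eef_pos: [0.5001, 0.2919, 0.2557]
eef_rot: [0.0, 1.0, -0.025, -0.001]
wrist_force: [-0.2, 0.0, -0.0]
opening: 0.999
[0.50013459 0.29188326 0.25574386] [[ 9.987e-01 -5.040e-02 -1.000e-03]
 [-5.040e-02 -9.987e-01 -4.000e-04]
 [-1.000e-03  4.000e-04 -1.000e+00]] [ 3.23435521e-01  1.90912983e-01  1.59632074e+00 -2.37818966e-05
  1.35543209e+00  3.73907032e-01] [-0.20227944  0.0127503  -0.04602607] [ 0.01642214  0.02511064 -0.00064306]
```

```bash
python3 -m pendant '[[[0,0,0.02,0,0,0,-1],[0,0,0.02,0,0,0,-1],[0,0,0.02,0,0,0,-1],[0,0,0.02,0,0,0,-1],[0,0,0.02,0,0,0,-1],[0,0,0.02,0,0,0,-1],[0,0,0.02,0,0,0,-1],[0,0,0.015,0,0,0,-1],[0,0,0.015,0,0,0,-1],[0,0,0.01,0,0,0,-1]]]'
python3 - <<'E'
from h import *
for n in("side","top"):
    p,d=ctrl.camera(n); x,y=(265,120) if n=="side" else (170,200)
    cv2.imwrite(f"pics/{n}1.png",cv2.resize(p[y:y+100,x:x+100,::-1],None,fx=4,fy=4,interpolation=cv2.INTER_CUBIC))
a=np.hstack([cv2.imread("pics/side1.png"),cv2.imread("pics/top1.png")]);cv2.imwrite("pics/g1.png",a)
E
```

```text
time_s: 3.1
eef_pos: [0.5, 0.2918, 0.075]
eef_rot: [0.0, 1.0, -0.022, -0.001]
wrist_force: [-0.7, 0.3, 0.1]
opening: 1.001
```

View pics/g1.png

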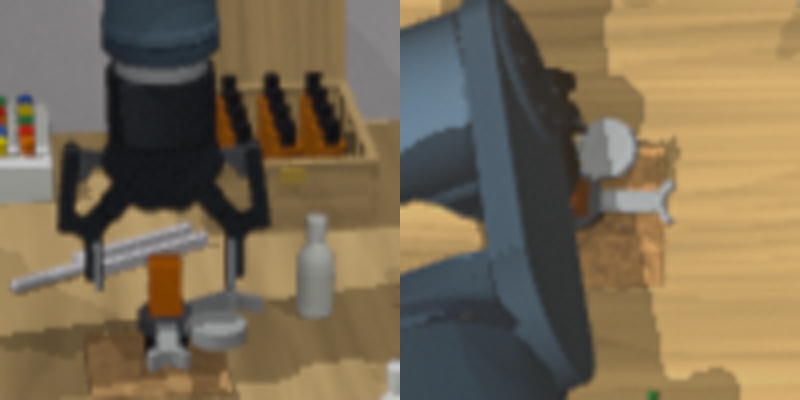

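The knob is centred between the open fingers (side view, left half, knob at about (165,285)). The tips are above the leaves. I'll lower 2 mm and close.

```bash
python3 -m pendant '[[[0,0,0.002,0,0,0,-1],[0,0,0,0,0,0,0.0],[0,0,0,0,0,0,0.3],[0,0,0,0,0,0,0.5],[0,0,0,0,0,0,0.7],[0,0,0,0,0,0,1],[0,0,0,0,0,0,1],[0,0,0,0,0,0,1],[0,0,0,0,0,0,1],[0,0,0,0,0,0,1]]]'
python3 -m pendant '[[[0,0,0,0,0,0,1],[0,0,-0.002,0,0,0,1],[0,0,-0.004,0,0,0,1],[0,0,-0.01,0,0,0,1],[0,0,-0.015,0,0,0,1],[0,0,-0.02,0,0,0,1],[0,0,-0.02,0,0,0,1],[0,0,-0.02,0,0,0,1],[0,0,-0.01,0,0,0,1],[0,0,0,0,0,0,1]]]'
```

```text
time_s: 4.2
eef_pos: [0.5007, 0.2921, 0.0748]
eef_rot: [-0.0, 1.0, -0.022, 0.0]
wrist_force: [-1.1, 0.1, 6.3]
opening: 0.272
time_s: 5.2
eef_pos: [0.5017, 0.2924, 0.1778]
eef_rot: [-0.001, 1.0, -0.022, 0.002]
wrist_force: [-0.1, -0.6, -2.3]
opening: 0.274
```

```bash
python3 -m pendant '[[[0.0035,0.0291,0,0,0,0,1],[0.0035,0.0291,0,0,0,0,1],[0.0035,0.0291,0,0,0,0,1],[0.0035,0.0291,0,0,0,0,1],[0.0035,0.0291,0,0,0,0,1],[0.0035,0.0291,0,0,0,0,1],[0.0035,0.0291,0,0,0,0,1],[0.0035,0.0291,0,0,0,0,1],[0.0035,0.0291,0,0,0,0,1],[0.0035,0.0291,0,0,0,0,1]]]'
python3 -m pendant '[[[0,0,0,0,0,0.1297,1],[0,0,0,0,0,0.1297,1],[0,0,0,0,0,0.1297,1],[0,0,0,0,0,0.1297,1],[0,0,0,0,0,0.1297,1],[0,0,0,0,0,0.1297,1],[0,0,0,0,0,0.1297,1],[0,0,0,0,0,0.1297,1],[0,0,0,0,0,0.1297,1],[0,0,0,0,0,0.1297,1]]]'
python3 - <<'E'
from h import *
from scipy.spatial.transform import Rotation as R
for n in("side","top"):
    p,d=ctrl.camera(n); cv2.imwrite(f"pics/{n}2.png",p[:,:,::-1]); np.savez(f"pics/{n}2.npz",p=p,d=d)
o=ctrl.get_obs(); q=o["eef_rot"]; M=R.from_quat(np.r_[q[1:],q[0]]).as_matrix();print(o["eef_pos"],np.round(M,4),np.degrees(np.arctan2(M[1,0],M[0,0])),o["q"],o["wrist_force"],o["torque"])
s=cv2.imread("pics/side2.png");t=cv2.imread("pics/top2.png")
cv2.imwrite("pics/g2.png",np.hstack([cv2.resize(s[150:300,260:410],(400,400),interpolation=2),cv2.resize(t[160:280,260:380],(400,400),interpolation=2)]))
E
```

```text
time_s: 6.2
eef_pos: [0.5216, -0.0014, 0.1743]
eef_rot: [-0.0, 1.0, -0.023, -0.001]
wrist_force: [0.9, 0.1, -3.2]
opening: 0.267
time_s: 7.2
eef_pos: [0.5216, -0.0002, 0.1742]
eef_rot: [0.0, 0.782, -0.624, -0.001]
wrist_force: [-0.1, -0.0, -2.6]
opening: 0.273
[ 5.21637675e-01 -1.50830856e-04  1.74314368e-01] [[ 2.257e-01 -9.742e-01 -1.700e-03]
 [-9.742e-01 -2.257e-01  4.000e-04]
 [-8.000e-04  1.600e-03 -1.000e+00]] -76.95740805211848 [-2.28088530e-01  1.54636871e-01  1.81400661e+00  1.35960497e-05
  1.17472201e+00  1.11506574e+00] [-0.5550564   0.55759441 -2.10341939] [-0.01642425  0.00428262  0.02859572]
```

View pics/g2.png

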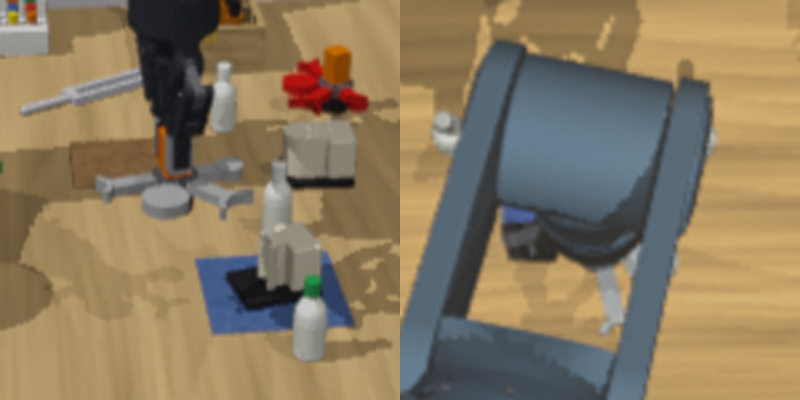

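The side view (left crop) shows the gauge held level by its knob. The big lobe faces the camera, leaf_2 points at the cast, and leaf_1 points to the front right. I'll check where the bottles stand, since leaf_1 will sweep near one.

```bash
python3 - <<'E'
from h import *
z=np.load("pics/top0.npz"); p,d=z["p"],z["d"]; P=cloud("top",d)
for n,(u,v) in {"left":(275,200),"right":(350,200),"far":(295,146)}.items():
    q=P[v-12:v+13,u-9:u+10]; m=(q[...,2]>.03)&(q[...,2]<.09)
    w=q[m]; print(n,m.sum(),w.mean(0),w.min(0),w.max(0))
    m=(q[...,2]>.065)&(q[...,2]<.09); w=q[m]; print("   cap",m.sum(),w.mean(0))
# side view caps
z=np.load("pics/side0.npz"); P=cloud("side",z["d"])
for n,(u,v) in {"left":(364,228),"right":(377,270),"far":(428,232)}.items():
    q=P[v-18:v+19,u-9:u+10]; m=(q[...,2]>.02)&(q[...,2]<.09)
    w=q[m]; print(n,m.sum(),np.median(w,0),w.min(0),w.max(0))
E
```

```text
left 94 [0.6341737  0.12326431 0.05662732] [0.62461619 0.11122909 0.03115851] [0.64833409 0.13861868 0.08202965]
   cap 30 [0.63719385 0.12498459 0.07542405]
right 97 [ 0.62631641 -0.08292303  0.05603594] [ 0.61623143 -0.09749061  0.03018128] [ 0.64016965 -0.06953303  0.08220721]
   cap 29 [ 0.62975018 -0.08369969  0.07614652]
far 101 [0.78765131 0.06357555 0.05570764] [0.77848849 0.05118595 0.03094336] [0.79892904 0.07697693 0.08281595]
   cap 32 [0.79144308 0.06440582 0.07461329]
left 401 [0.63144065 0.05164963 0.04922318] [ 0.60319388 -0.00414667  0.02006003] [0.68017585 0.22925059 0.07879465]
right 272 [ 0.62845712 -0.09186922  0.04240011] [ 0.61542498 -0.10225258  0.0200018 ] [0.65385612 0.00748086 0.07838683]
far 200 [0.78863771 0.05573928 0.04451509] [0.77535285 0.04465946 0.02015077] [0.80413019 0.07334703 0.07710689]
```

The nearest bottle is at (0.630,-0.084), about 20 mm or more clear of leaf_1. I'll descend beside the cast, about 30 mm short of it.

```bash
python3 -m pendant '[[[0,0,0.015,0,0,0,1],[0,0,0.015,0,0,0,1],[0,0,0.015,0,0,0,1],[0,0,0.015,0,0,0,1],[0,0,0.015,0,0,0,1],[0,0,0.015,0,0,0,1],[0,0,0.008,0,0,0,1],[0,0,0.002,0,0,0,1],[0,0,0,0,0,0,1],[0,0,0,0,0,0,1]]]'
python3 - <<'E'
from h import *
for n in("side","top"):
    p,d=ctrl.camera(n); cv2.imwrite(f"pics/{n}3.png",p[:,:,::-1]); np.savez(f"pics/{n}3.npz",p=p,d=d)
s=cv2.imread("pics/side3.png");t=cv2.imread("pics/top3.png")
cv2.imwrite("pics/g3.png",np.hstack([cv2.resize(s[195:295,300:400],(400,400),interpolation=2),cv2.resize(t[160:260,260:360],(400,400),interpolation=2)]))
o=ctrl.get_obs();print(o["eef_pos"],o["wrist_force"],o["torque"])
E
```

```text
time_s: 8.3
eef_pos: [0.5229, -0.0004, 0.0759]
eef_rot: [-0.0, 0.783, -0.622, 0.001]
wrist_force: [0.3, -0.1, -2.6]
opening: 0.271
[ 5.22943275e-01 -4.24701641e-04  7.60956384e-02] [-0.06329922  0.06995729 -1.71195845] [ 2.90717186e-05  3.65332158e-02 -1.64289327e-02]
```

View pics/g3.png

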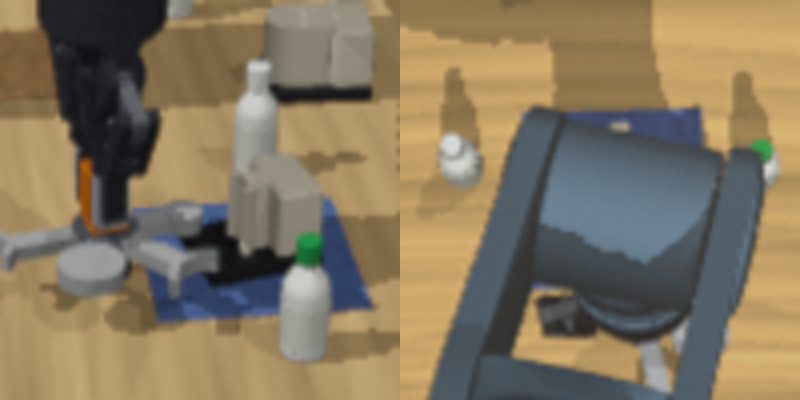

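```bash
python3 - <<'E'
from h import *
s=cv2.imread("pics/side3.png")
a=cv2.resize(s[225:275,325:385],(720,600),interpolation=cv2.INTER_CUBIC); cv2.imwrite("pics/g3b.png",a)
c=np.array([.6019,.0188]);u=np.array([np.cos(np.radians(13.2)),np.sin(np.radians(13.2))]);n=np.array([-u[1],u[0]])
pt=lambda x,y,z:np.r_[c+u*x+n*y,z]
X=np.array([pt(.054,.026,.055),pt(.054,-.026,.055),pt(.024,-.026,.055),pt(.024,.026,.055),pt(-.02,.03,.01),pt(-.02,-.03,.01),pt(.006,-.0104,.055),pt(.006,.0104,.055)])
print(np.round((proj("side",X)-[325,225]+.5)*12-.5,0).tolist())
h=np.array([.5229,-.0004]); print("lobe exp",(proj("side",np.r_[h+.05*u,.0433])-[325,225]+.5)*12)
E
```

```text
[[584.0, 76.0], [688.0, 197.0], [551.0, 223.0], [451.0, 100.0], [241.0, 312.0], [348.0, 461.0], [438.0, 200.0], [399.0, 151.0]]
lobe exp [[246.97133987 258.57825798]]
```

View pics/g3b.png

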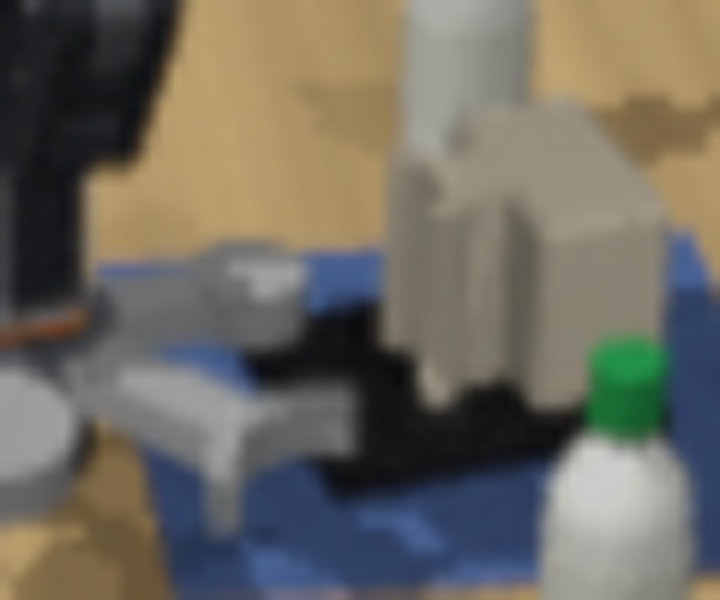

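The side view agrees with the top-view pose to within a few mm, and the remaining offset can be found by touch. Before that I'll find the table height here, off the mat.

```bash
for i in 1; do python3 -m pendant '[[[0,0,0.001,0,0,0,1],[0,0,0.001,0,0,0,1],[0,0,0.001,0,0,0,1],[0,0,0.001,0,0,0,1],[0,0,0,0,0,0,1]]]'; done; python3 -m pendant '[[[0,0,0.001,0,0,0,1],[0,0,0,0,0,0,1]]]'; python3 -m pendant '[[[0,0,0.001,0,0,0,1],[0,0,0,0,0,0,1]]]'; python3 -m pendant '[[[0,0,0.0005,0,0,0,1],[0,0,0,0,0,0,1]]]'
```

```text
time_s: 8.9
eef_pos: [0.5221, -0.0003, 0.0711]
eef_rot: [0.0, 0.783, -0.622, -0.0]
wrist_force: [0.1, 0.1, -2.7]
opening: 0.271
time_s: 9.1
eef_pos: [0.5222, -0.0003, 0.0701]
eef_rot: [0.0, 0.783, -0.622, -0.0]
wrist_force: [1.0, 0.8, -3.5]
opening: 0.272
time_s: 9.3
eef_pos: [0.5222, -0.0003, 0.0692]
eef_rot: [0.0, 0.783, -0.622, -0.0]
wrist_force: [0.3, -0.4, -3.0]
opening: 0.273
time_s: 9.5
eef_pos: [0.5224, -0.0003, 0.0688]
eef_rot: [-0.0, 0.783, -0.622, 0.0]
wrist_force: [-0.5, 0.0, -2.8]
opening: 0.272
```

```bash
python3 -m pendant '[[[0,0,0.0005,0,0,0,1],[0,0,0,0,0,0,1]]]'; python3 -m pendant '[[[0,0,0.0005,0,0,0,1],[0,0,0,0,0,0,1]]]'; python3 -m pendant '[[[0,0,0.0005,0,0,0,1],[0,0,0,0,0,0,1]]]'
```

```text
time_s: 9.7
eef_pos: [0.5225, -0.0003, 0.0688]
eef_rot: [-0.0, 0.783, -0.622, 0.0]
wrist_force: [-2.4, 0.7, 4.2]
opening: 0.272
time_s: 9.9
eef_pos: [0.5225, -0.0003, 0.0688]
eef_rot: [-0.0, 0.783, -0.622, 0.0]
wrist_force: [-4.3, 1.2, 9.5]
opening: 0.27
time_s: 10.1
eef_pos: [0.5226, -0.0003, 0.0688]
eef_rot: [0.0, 0.783, -0.622, 0.0]
wrist_force: [-6.3, 0.4, 14.9]
opening: 0.271
```

Table contact is at TCP z = 0.0688, and the arm is about 10 N/mm stiff. I'll lift clear and approach along -tool y.

```bash
python3 -m pendant '[[[0,0,-0.002,0,0,0,1],[0,0,-0.0022,0,0,0,1],[0,0,0,0,0,0,1]]]'; python3 -m pendant '[[[0,-0.004,0,0,0,0,1],[0,-0.004,0,0,0,0,1],[0,-0.004,0,0,0,0,1],[0,-0.003,0,0,0,0,1],[0,-0.003,0,0,0,0,1],[0,-0.002,0,0,0,0,1],[0,0,0,0,0,0,1]]]'; python3 -m pendant '[[[0,-0.001,0,0,0,0,1],[0,0,0,0,0,0,1]]]'; python3 -m pendant '[[[0,-0.001,0,0,0,0,1],[0,0,0,0,0,0,1]]]'
```

```text
time_s: 10.4
eef_pos: [0.5224, -0.0004, 0.0715]
eef_rot: [-0.0, 0.783, -0.622, 0.0]
wrist_force: [0.5, 0.1, -1.9]
opening: 0.272
time_s: 11.1
eef_pos: [0.5421, 0.0043, 0.0715]
eef_rot: [-0.0, 0.783, -0.622, 0.0]
wrist_force: [-0.3, -1.1, -3.0]
opening: 0.271
time_s: 11.3
eef_pos: [0.5428, 0.0045, 0.0715]
eef_rot: [0.0, 0.783, -0.622, -0.0]
wrist_force: [-0.4, 0.2, -3.4]
opening: 0.279
time_s: 11.5
eef_pos: [0.5438, 0.0047, 0.0716]
eef_rot: [-0.0, 0.783, -0.622, 0.0]
wrist_force: [0.6, 0.3, -2.7]
opening: 0.27
```

```bash
python3 - <<'E'
from h import *
p,d=ctrl.camera("side"); cv2.imwrite("pics/s4.png",cv2.resize(p[215:275,315:395,::-1],(800,600),interpolation=cv2.INTER_CUBIC))
o=ctrl.get_obs();print(o["eef_pos"],o["wrist_force"],o["torque"])
E
```

```text
[0.54378442 0.004678   0.07153506] [ 0.73712652 -0.0194684  -2.14217108] [ 0.05340603 -0.06868281  0.01262493]
```

View pics/s4.png

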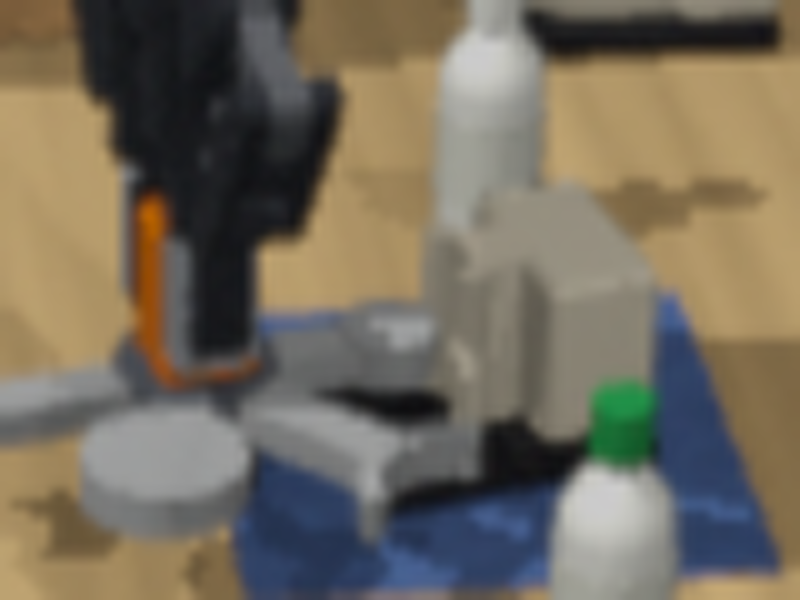

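The lobe (at about (395,340)) is just ahead of the cast's hollow. I'll keep going in small steps.

```bash
for k in 1; do python3 -m pendant '[[[0,-0.001,0,0,0,0,1],[0,0,0,0,0,0,1]]]'; python3 -m pendant '[[[0,-0.001,0,0,0,0,1],[0,0,0,0,0,0,1]]]';python3 -m pendant '[[[0,-0.0007,0,0,0,0,1],[0,0,0,0,0,0,1]]]'; done | grep -v -e rot -e open
```

```text
time_s: 11.75
eef_pos: [0.5449, 0.0049, 0.0715]
wrist_force: [0.1, -0.1, -2.9]
time_s: 11.95
eef_pos: [0.5458, 0.0052, 0.0715]
wrist_force: [0.5, 0.3, -3.1]
time_s: 12.15
eef_pos: [0.5465, 0.0053, 0.0715]
wrist_force: [-0.2, 0.2, -2.1]
```

```bash
(python3 -m pendant '[[[0,-0.0007,0,0,0,0,1],[0,0,0,0,0,0,1]]]'; python3 -m pendant '[[[0,-0.0007,0,0,0,0,1],[0,0,0,0,0,0,1]]]';python3 -m pendant '[[[0,-0.0007,0,0,0,0,1],[0,0,0,0,0,0,1]]]') | grep -v -e rot -e open
```

```text
time_s: 12.35
eef_pos: [0.5472, 0.0055, 0.0715]
wrist_force: [-0.2, 0.1, -2.6]
time_s: 12.55
eef_pos: [0.5478, 0.0056, 0.0715]
wrist_force: [0.3, -0.0, -2.6]
time_s: 12.75
eef_pos: [0.5485, 0.0058, 0.0715]
wrist_force: [-0.4, -0.1, -2.8]
```

```bash
(python3 -m pendant '[[[0,-0.0006,0,0,0,0,1],[0,0,0,0,0,0,1]]]'; python3 -m pendant '[[[0,-0.0006,0,0,0,0,1],[0,0,0,0,0,0,1]]]';python3 -m pendant '[[[0,-0.0006,0,0,0,0,1],[0,0,0,0,0,0,1]]]') | grep -v -e rot -e open
```

```text
time_s: 12.95
eef_pos: [0.5491, 0.0059, 0.0715]
wrist_force: [0.5, -0.6, -2.0]
time_s: 13.15
eef_pos: [0.5497, 0.006, 0.0715]
wrist_force: [-1.1, 0.6, -2.8]
time_s: 13.35
eef_pos: [0.5501, 0.0062, 0.0714]
wrist_force: [0.3, 0.2, -2.3]
```

```bash
(python3 -m pendant '[[[0,-0.0004,0,0,0,0,1],[0,0,0,0,0,0,1]]]'; python3 -m pendant '[[[0,-0.0004,0,0,0,0,1],[0,0,0,0,0,0,1]]]';python3 -m pendant '[[[0,-0.0004,0,0,0,0,1],[0,0,0,0,0,0,1]]]') | grep -v -e rot -e open
```

```text
time_s: 13.55
eef_pos: [0.5503, 0.0064, 0.0713]
wrist_force: [-1.7, 0.4, -0.9]
time_s: 13.75
eef_pos: [0.5505, 0.0065, 0.0713]
wrist_force: [-2.4, 1.7, -1.7]
time_s: 13.95
eef_pos: [0.5507, 0.0066, 0.0712]
wrist_force: [-3.5, 0.9, -1.8]
```

I've made contact. In the cast frame the push-back is about -3 N along and +2 N sideways, so the lobe is riding on the -y wall. I'll shift toward cast +y (-tool x) in small steps.

```bash
cat > f.py <<'E'
from h import *
c=np.array([.6019,.0188]);a=np.radians(13.2);u=np.array([np.cos(a),np.sin(a)]);n=np.array([-u[1],u[0]])
o=ctrl.get_obs();e=o["eef_pos"];w=o["wrist_force"][:2]
print("t %.2f hub along %.2f lat %.2f mm z %.2f | F along %.2f lat %.2f z %.2f | Tz %.3f"%(o["time_s"],*(1000*np.array([(e[:2]-c)@u,(e[:2]-c)@n])),e[2]*1000,w@u,w@n,o["wrist_force"][2],o["torque"][2]))
E
python3 f.py
python3 -m pendant '[[[-0.0004,0,0,0,0,0,1],[0,0,0,0,0,0,1]]]'>/dev/null; python3 f.py
python3 -m pendant '[[[-0.0004,0,0,0,0,0,1],[0,0,0,0,0,0,1]]]'>/dev/null; python3 f.py
python3 -m pendant '[[[-0.0004,0,0,0,0,0,1],[0,0,0,0,0,0,1]]]'>/dev/null; python3 f.py
python3 -m pendant '[[[0,0,0,0,0,0,1],[0,0,0,0,0,0,1]]]'>/dev/null; python3 f.py
```

```text
t 13.95 hub along -52.65 lat -0.13 mm z 71.17 | F along -3.21 lat 1.66 z -1.78 | Tz 0.057
t 14.15 hub along -52.36 lat 0.13 mm z 71.24 | F along -2.79 lat 2.21 z -3.50 | Tz 0.060
t 14.35 hub along -52.12 lat 0.43 mm z 71.37 | F along -2.48 lat 1.36 z -3.66 | Tz 0.036
t 14.55 hub along -51.84 lat 0.69 mm z 71.58 | F along -0.64 lat 0.96 z -3.80 | Tz -0.002
t 14.75 hub along -51.85 lat 0.70 mm z 71.55 | F along -1.55 lat 0.93 z -4.07 | Tz 0.092
```

```bash
python3 -m pendant '[[[0,-0.0004,0,0,0,0,1],[0,0,0,0,0,0,1]]]'>/dev/null; python3 f.py
python3 -m pendant '[[[-0.0003,-0.0003,0,0,0,0,1],[0,0,0,0,0,0,1]]]'>/dev/null; python3 f.py
python3 -m pendant '[[[-0.0003,-0.0003,0,0,0,0,1],[0,0,0,0,0,0,1]]]'>/dev/null; python3 f.py
python3 -m pendant '[[[-0.0003,-0.0003,0,0,0,0,1],[0,0,0,0,0,0,1]]]'>/dev/null; python3 f.py
```

```text
t 14.95 hub along -51.69 lat 0.76 mm z 71.55 | F along -3.59 lat 1.47 z -2.49 | Tz -0.038
t 15.15 hub along -51.48 lat 1.01 mm z 71.47 | F along -3.79 lat 0.36 z -1.70 | Tz 0.034
t 15.35 hub along -51.41 lat 1.05 mm z 71.52 | F along -5.11 lat -0.30 z -1.35 | Tz -0.077
t 15.55 hub along -51.40 lat 1.14 mm z 71.52 | F along -7.02 lat -2.50 z 0.39 | Tz -0.079
```

The along-travel has stopped at -51.4 mm, and the sideways force flips sign within about 0.3 mm, so the lobe is seated against both walls. I'll centre it, hold for a press and look.

```bash
python3 -m pendant '[[[0.0003,0.0001,0,0,0,0,1],[0,0,0,0,0,0,1]]]'>/dev/null; python3 f.py
python3 -m pendant '[[[0,0,0,0,0,0,1],[0,0,0,0,0,0,1],[0,0,0,0,0,0,1]]]'>/dev/null; python3 f.py
python3 - <<'E'
from h import *
p,d=ctrl.camera("side"); cv2.imwrite("pics/s5.png",cv2.resize(p[215:275,315:395,::-1],(800,600),interpolation=cv2.INTER_CUBIC))
E
python3 f.py
```

```text
t 15.75 hub along -51.45 lat 1.05 mm z 71.47 | F along -6.15 lat -0.04 z -0.75 | Tz -0.080
t 16.05 hub along -51.41 lat 1.07 mm z 71.49 | F along -5.67 lat -0.44 z -0.63 | Tz 0.007
t 16.10 hub along -51.44 lat 1.07 mm z 71.48 | F along -6.30 lat 0.34 z -0.05 | Tz -0.059
```

View pics/s5.png

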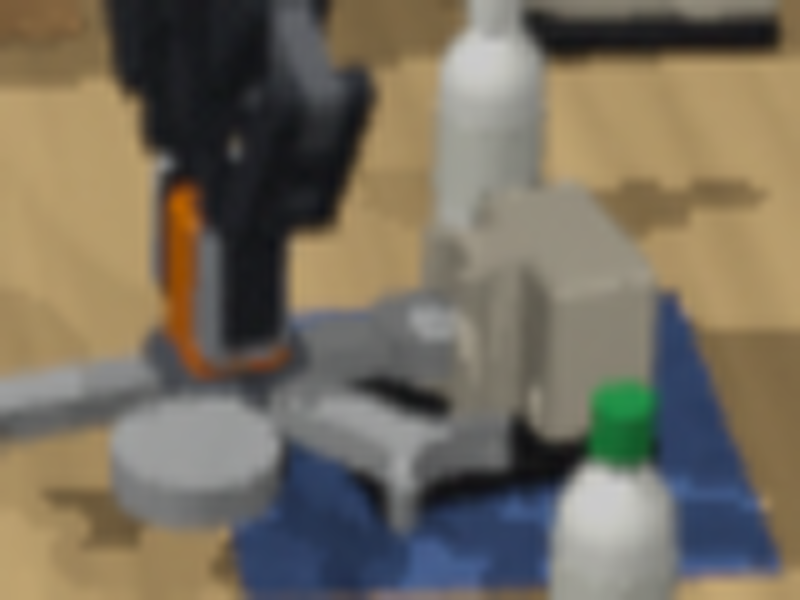

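The side crop shows the lobe inside the hollow (at about (425,330)), and a steady press of about 6 N shows almost no sideways force. The first touch also fits: the offset of (-1.25, -1.2) mm matches contact on the -y lip. Now I'll ease off and lower to the surface.

```bash
python3 -m pendant '[[[0,0.0005,0,0,0,0,1],[0,0,0,0,0,0,1]]]'>/dev/null; python3 f.py
python3 -m pendant '[[[0,0,0.0005,0,0,0,1],[0,0,0.0005,0,0,0,1],[0,0,0,0,0,0,1]]]'>/dev/null; python3 f.py
python3 -m pendant '[[[0,0,0.0005,0,0,0,1],[0,0,0,0,0,0,1]]]'>/dev/null; python3 f.py
python3 -m pendant '[[[0,0,0.0003,0,0,0,1],[0,0,0,0,0,0,1]]]'>/dev/null; python3 f.py
```

```text
t 16.30 hub along -51.46 lat 1.09 mm z 71.47 | F along -4.26 lat 0.10 z -2.01 | Tz -0.038
t 16.60 hub along -51.46 lat 1.07 mm z 70.73 | F along -6.67 lat -0.20 z 0.36 | Tz -0.059
t 16.80 hub along -51.46 lat 1.07 mm z 70.26 | F along -6.09 lat -0.02 z 0.78 | Tz -0.044
t 17.00 hub along -51.49 lat 1.07 mm z 69.95 | F along -5.64 lat -0.79 z 0.94 | Tz 0.017
```

```bash
python3 -m pendant '[[[0,0.0006,0,0,0,0,1],[0,0,0,0,0,0,1]]]'>/dev/null; python3 f.py
python3 -m pendant '[[[0,0,0.0003,0,0,0,1],[0,0,0,0,0,0,1]]]'>/dev/null; python3 f.py
python3 -m pendant '[[[0,0,0.0003,0,0,0,1],[0,0,0,0,0,0,1]]]'>/dev/null; python3 f.py
python3 -m pendant '[[[0,0,0.0003,0,0,0,1],[0,0,0,0,0,0,1]]]'>/dev/null; python3 f.py
```

```text
t 17.20 hub along -51.48 lat 1.06 mm z 69.96 | F along -3.30 lat -1.57 z -1.59 | Tz -0.041
t 17.40 hub along -51.54 lat 1.09 mm z 69.61 | F along -2.66 lat -0.44 z -1.67 | Tz -0.015
t 17.60 hub along -51.56 lat 1.12 mm z 69.24 | F along -0.94 lat -0.22 z -1.02 | Tz -0.048
t 17.80 hub along -51.59 lat 1.16 mm z 68.88 | F along -1.36 lat -1.95 z -2.07 | Tz -0.055
```

```bash
python3 -m pendant '[[[0,0,0.0003,0,0,0,1],[0,0,0,0,0,0,1]]]'>/dev/null; python3 f.py
python3 -m pendant '[[[0,-0.0002,0.0002,0,0,0,1],[0,0,0,0,0,0,1]]]'>/dev/null; python3 f.py
```

```text
t 18.00 hub along -51.57 lat 1.16 mm z 68.84 | F along -1.30 lat -2.64 z 1.38 | Tz -0.086
t 18.20 hub along -51.53 lat 1.17 mm z 68.79 | F along -3.62 lat -1.27 z 4.72 | Tz -0.022
```

The gauge is on the table at z 68.8, the same height as before. I'll press once more with the gauge standing, then relax before releasing.

```bash
python3 -m pendant '[[[0.0002,-0.0003,0,0,0,0,1],[0,0,0,0,0,0,1]]]'>/dev/null; python3 f.py
python3 -m pendant '[[[0,-0.0003,-0.0002,0,0,0,1],[0,0,0,0,0,0,1]]]'>/dev/null; python3 f.py
python3 -m pendant '[[[0,0,0,0,0,0,1],[0,0,0,0,0,0,1],[0,0,0,0,0,0,1],[0,0,0,0,0,0,1]]]'>/dev/null; python3 f.py
```

```text
t 18.40 hub along -51.48 lat 1.14 mm z 68.79 | F along -4.67 lat -0.01 z 6.47 | Tz -0.086
t 18.60 hub along -51.46 lat 1.14 mm z 68.80 | F along -5.23 lat 0.57 z 5.74 | Tz -0.041
t 19.00 hub along -51.49 lat 1.16 mm z 68.79 | F along -4.99 lat -0.78 z 6.82 | Tz -0.087
```

```bash
python3 -m pendant '[[[0,0.0002,-0.0004,0,0,0,1],[0,0,0,0,0,0,1]]]'>/dev/null; python3 f.py
python3 -m pendant '[[[0,0,0,0,0,0,0.4],[0,0,0,0,0,0,0.3],[0,0,0,0,0,0,0.2],[0,0,0,0,0,0,0.1],[0,0,0,0,0,0,0],[0,0,0,0,0,0,0],[0,0,0,0,0,0,0]]]'; python3 f.py
python3 - <<'E'
from h import *
p,d=ctrl.camera("side"); cv2.imwrite("pics/s6.png",cv2.resize(p[215:275,315:395,::-1],(800,600),interpolation=cv2.INTER_CUBIC))
E
```

```text
t 19.20 hub along -51.50 lat 1.13 mm z 68.82 | F along -3.75 lat -0.75 z 1.72 | Tz -0.070
time_s: 19.9
eef_pos: [0.5517, 0.0082, 0.0689]
eef_rot: [-0.0, 0.783, -0.622, -0.0]
wrist_force: [0.5, 0.4, 0.1]
opening: 0.5
t 19.90 hub along -51.33 lat 1.13 mm z 68.88 | F along 0.57 lat 0.24 z 0.05 | Tz -0.034
```

View pics/s6.png

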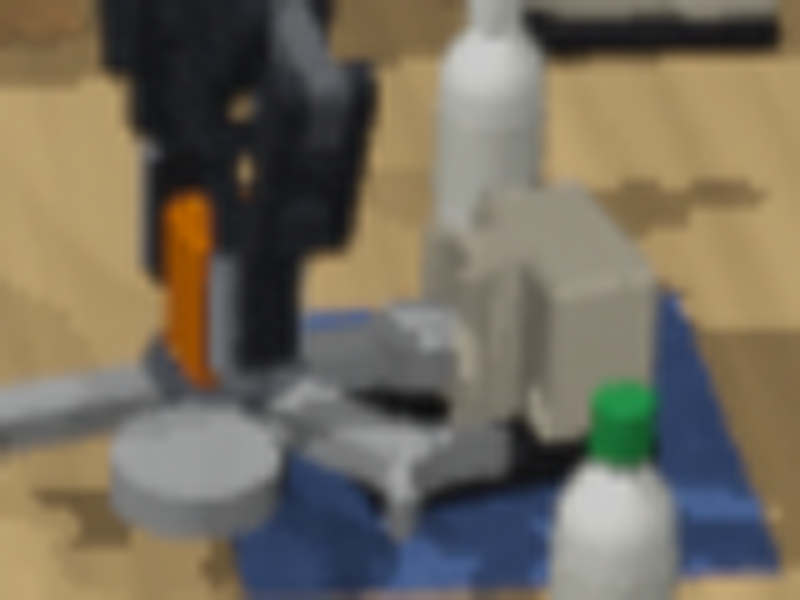

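It's released and the gauge hasn't moved: the lobe is still in the hollow and the fingers are about 9 mm clear each side. I'll rise straight up and move away for a final check.

```bash
python3 -m pendant '[[[0,0,-0.003,0,0,0,0],[0,0,-0.006,0,0,0,0],[0,0,-0.01,0,0,0,0],[0,0,-0.02,0,0,0,0],[0,0,-0.025,0,0,0,0],[0,0,-0.025,0,0,0,0],[0,0,-0.03,0,0,0,0],[0,0,-0.03,0,0,0,0],[0,0,-0.03,0,0,0,0],[0,0,-0.02,0,0,0,0]]]'
python3 -m pendant '[[[-0.04,0,0,0,0,0,0],[-0.04,0,0,0,0,0,0],[-0.04,0,0,0,0,0,0],[-0.04,0,0,0,0,0,0],[-0.04,0,0,0,0,0,0],[-0.04,0,0,0,0,0,0],[-0.04,0,0,0,0,0,0],[-0.04,0,0,0,0,0,0],[0,0,0,0,0,0,0],[0,0,0,0,0,0,0]]]'
python3 - <<'E'
from h import *
for n in("side","top"):
    p,d=ctrl.camera(n); cv2.imwrite(f"pics/{n}7.png",p[:,:,::-1]); np.savez(f"pics/{n}7.npz",p=p,d=d)
s=cv2.imread("pics/side7.png");t=cv2.imread("pics/top7.png")
cv2.imwrite("pics/g7.png",np.hstack([cv2.resize(s[195:295,310:410],(400,400),interpolation=2),cv2.resize(t[170:250,275:355],(400,400),interpolation=2)]))
E
```

```text
time_s: 20.95
eef_pos: [0.5524, 0.0081, 0.2716]
eef_rot: [-0.001, 0.783, -0.622, 0.002]
wrist_force: [0.6, -0.5, -0.8]
opening: 0.499
time_s: 21.95
eef_pos: [0.4786, 0.3205, 0.2686]
eef_rot: [-0.0, 0.784, -0.621, 0.0]
wrist_force: [-0.6, -0.8, 0.2]
opening: 0.498
```

View pics/g7.png

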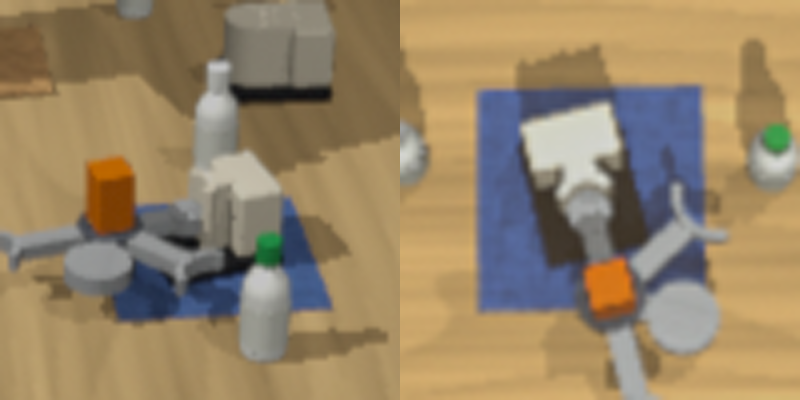

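View pics/top7.png

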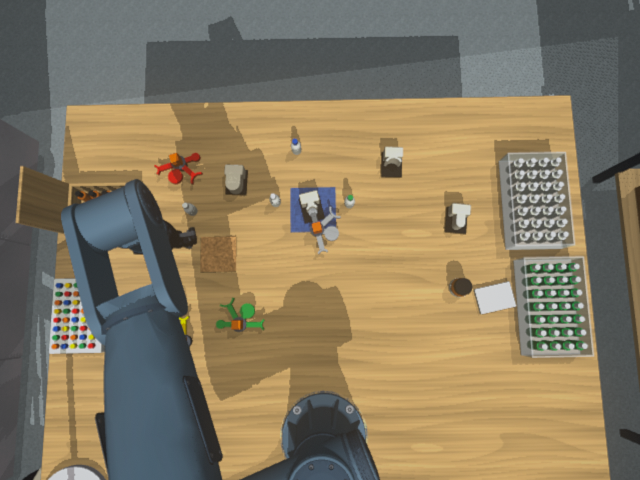

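The side and top crops show the gauge upright, with leaf_2's lobe in the hollow at about (588,200) of the top crop. The bottles look unmoved. I'll measure the bedding in a closer crop.

```bash
python3 - <<'E'
from h import *
t=cv2.imread("pics/top7.png"); k=16
a=cv2.resize(t[185:222,295:345],None,fx=k,fy=k,interpolation=cv2.INTER_CUBIC)
c=np.array([.6019,.0188]);an=np.radians(13.2);u=np.array([np.cos(an),np.sin(an)]);n=np.array([-u[1],u[0]])
px=lambda x,y,z:(proj("top",np.r_[c+u*x+n*y,z])[0]-[295,185]+.5)*k-.5
# knob top -> hub
p=t[:,:,::-1]; z=np.load("pics/top7.npz"); P=cloud("top",z["d"]); h=cv2.cvtColor(np.ascontiguousarray(p),cv2.COLOR_RGB2HSV)
m=(h[...,0]<16)&(h[...,1]>150)&(P[...,2]>.066)&(P[...,2]<.09); m[:,:300]=0;m[:,335:]=0
w=P[m].mean(0); print("knob top",w,m.sum(),"cast frame mm",1000*np.array([(w[:2]-c)@u,(w[:2]-c)@n]))
cv2.imwrite("pics/z7.png",a); print(a.shape,"lobe axis px if bedded",px(0,0,.036),"knob exp",px(-.05,0,.076))
# big lobe
g=cv2.cvtColor(a,cv2.COLOR_BGR2HSV).astype(int)
# difference old/new for the other things
o=cv2.imread("pics/top0.png")
for nm,(x,y) in {"dropL":(275,200),"dropR":(350,200),"dropFar":(295,146),"drop4":(190,208),"jar":(460,287),"case":(495,298)}.items():
    A=o[y-14:y+14,x-14:x+14].astype(np.float32).mean(2);B=t[y-14:y+14,x-14:x+14].astype(np.float32).mean(2)
    print(nm,np.round(cv2.phaseCorrelate(A,B)[0],2))
E
```

```text
knob top [0.55151764 0.00772807 0.07500938] 80 cast frame mm [-51.57948812   0.72545727]
(592, 800, 3) lobe axis px if bedded [286.65966113 433.86925085] knob exp [350.85769268 665.53908636]
dropL [ 0.14 -0.21]
dropR [ 0.07 -0.26]
dropFar [-0.01  0.01]
drop4 [0.09 0.32]
jar [-0.01  0.04]
case [ 0. -0.]
```

View pics/z7.png

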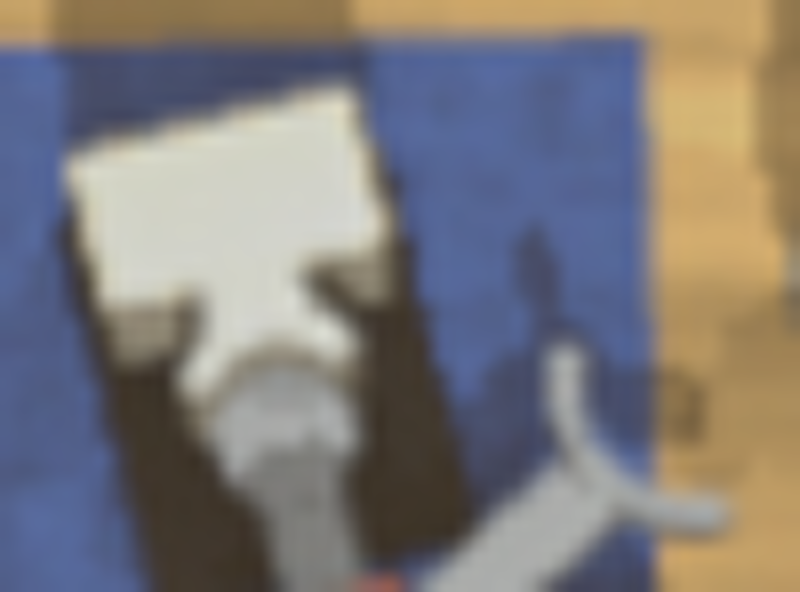

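The lobe's circle (centre about (285,430), radius about 73 px ≈ 12 mm) sits concentric with the cast's hollow; the bedded position predicts (287,434). The strip of wall above it is even all round, and the bystanders show no shift. I'm handing in.

```bash
python3 -c "
from bench import ctrl
o=ctrl.get_obs();print(o['time_s'],o['wrist_force'],abs(o['dq']).max());print(ctrl.hand_in())"
```

```text
22.05 [ 0.58754977 -0.37812895  0.00232359] 0.016491481280458055
the job is handed in; nothing more can be done
None
```

I handed the job in at 22 s: the gauge is standing on the table with leaf_2, the convex 12 mm lobe, bedded in the cast on the blue mat. That cast is the hollow of radius 12 mm. I picked leaf_2 from the pictures and confirmed it by touch; I did not try the other three leaves.

- **Touch:** the first contact was on the -y lip. After I centred it, the sideways force changed sign within about 0.3 mm and the lobe went in no further.
- **Press:** I held about 6 N for more than 0.3 s with the gauge just off the table, then about 5 N once it stood there. The highest wrist force I read while touching the cast was about 7.5 N; I read it between moves, not continuously.
- **Final position:** the last top view shows the lobe concentric with the hollow to within about 1 mm. The knob measures 51.6 mm in front of the cast axis where 50 mm is ideal, and 0.7 mm to the side. That 1.6 mm disagreement is within the camera calibration error of about 2 mm.
- **Camera disagreement:** the side camera put the cast about 2–3 mm off from where the top camera did, so I trusted contact for the fit.
- **Bystanders:** the four bottles, jar and card case show no real movement in the before-and-after pictures. The arm hid the tuning fork in the last top view, so I did not check it; it was well away from every move.

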